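Tension three wheel spokes a quarter turn each, in order

TASK

The wheel lying in the truing stand has slack spokes: starting with the tensioner next clockwise from the valve stem and going clockwise round the rim, turn each of the three winged heads clockwise until you feel it take up its lost motion and bite, then give its nipple exactly one quarter turn, in one pull without letting go part-way. Do them one after the other in that order, do not overtighten, do not shove the sprung stand or lean on the rim, and leave the things lying about, the tape on the hub included, where they are.

Things in the scene. Friction and masses are not known exactly. Their poses are not given: they have to be found in the camera images.
- stand: truing stand: round black rubber foot plate 104 mm across, 9 mm high, fixed to the bench, origin under its centre; the wheel lies flat on it (its x axis points from the wheel's centre to tensioner 1). The stand gives sideways like a spring, about 4 N per mm, and comes back.
- rim: flat grey wheel rim, 214 mm outside, 168 mm inside, 18 mm high, its top 30 mm above the bench; origin at the wheel's centre, on the underside of the rim (12 mm above the bench). Three spoke tensioners stand on it, 95 mm from the centre, 120 degrees apart.
- valve: valve stem: thin upright brass stub, 10 mm wide, 16 mm high, on the rim 28 degrees counter-clockwise (seen from above) of tensioner 1, origin at its foot; it tells which tensioner is the first: the next one clockwise from it.
- post1: fixed seat of the first tensioner, the next one clockwise (seen from above) after the valve stem; origin on the upright turning axis, at the top of the rim; x outward from the wheel's centre, z up. On it turns the nipple: a square collar (16 mm, 2 to 8 mm above the rim) with one thin ear, 24 mm from axis to tip, pointing outward at the start. It turns clockwise only (stop at its start) at about 0.6 N m and stays where left
- spoke_end1: spoke end 1: steel block 10x8 mm, 6 mm high, on the hub side of the tensioner; origin at its foot, at x = -20 mm in the frame of post1 at the start. The nipple's thread draws it outward (+x of post1) by 1.5 mm for a quarter turn, 1 mm for 60 degrees
- wing1: winged head 1; origin on the turning axis at the height of the rim's top: an upright steel blade 36 mm long (its x), 12 mm thick (y), from 22 to 54 mm above the rim, at any angle to the nipple below. Clockwise it first turns nearly freely (0.015 N m) over a lost motion of 0.05 to 0.95 rad, different on each and not visible, then bites and turns the nipple with it (0.6 N m)
- post2: fixed seat of the second tensioner, 120 degrees further clockwise round the rim; origin on the upright turning axis, at the top of the rim; x outward from the wheel's centre, z up. On it turns the nipple: a square collar (16 mm, 2 to 8 mm above the rim) with one thin ear, 24 mm from axis to tip, pointing outward at the start. It turns clockwise only (stop at its start) at about 0.6 N m and stays where left
- spoke_end2: spoke end 2: steel block 10x8 mm, 6 mm high, on the hub side of the tensioner; origin at its foot, at x = -20 mm in the frame of post2 at the start. The nipple's thread draws it outward (+x of post2) by 1.5 mm for a quarter turn, 1 mm for 60 degrees
- wing2: winged head 2; origin on the turning axis at the height of the rim's top: an upright steel blade 36 mm long (its x), 12 mm thick (y), from 22 to 54 mm above the rim, at any angle to the nipple below. Clockwise it first turns nearly freely (0.015 N m) over a lost motion of 0.05 to 0.95 rad, different on each and not visible, then bites and turns the nipple with it (0.6 N m)
- post3: fixed seat of the third tensioner, 120 degrees clockwise from the second; origin on the upright turning axis, at the top of the rim; x outward from the wheel's centre, z up. On it turns the nipple: a square collar (16 mm, 2 to 8 mm above the rim) with one thin ear, 24 mm from axis to tip, pointing outward at the start. It turns clockwise only (stop at its start) at about 0.6 N m and stays where left
- spoke_end3: spoke end 3: steel block 10x8 mm, 6 mm high, on the hub side of the tensioner; origin at its foot, at x = -20 mm in the frame of post3 at the start. The nipple's thread draws it outward (+x of post3) by 1.5 mm for a quarter turn, 1 mm for 60 degrees
- wing3: winged head 3; origin on the turning axis at the height of the rim's top: an upright steel blade 36 mm long (its x), 12 mm thick (y), from 22 to 54 mm above the rim, at any angle to the nipple below. Clockwise it first turns nearly freely (0.015 N m) over a lost motion of 0.05 to 0.95 rad, different on each and not visible, then bites and turns the nipple with it (0.6 N m)
- tape_black: roll of black tape, 55 mm across, 19 mm high, lying on the wheel's hub (hub top 25 mm above the bench); a bystander, leave it alone; origin under its middle
- driver_blue: blue screwdriver, 171 mm long, lying to the left of the wheel; a bystander, leave it alone; origin under its middle
- pliers: orange-handled pliers, 160 mm long, lying on the mat to the right of the wheel; a bystander, leave it alone; origin under its middle
- spool: white spool, 61 mm across, 24 mm high, on the mat to the right of the wheel; a bystander, leave it alone; origin under its middle
- board: small green circuit board, 45x70 mm, 15 mm high, lying far left behind the wheel; a bystander, leave it alone; origin under its middle
- marker: white marker pen, 141 mm long, far left of the wheel; a bystander, leave it alone; origin under its middle

How it is judged (in metres and radians):
On the way, in this order (a step that is already met when the one before it is completed fails the run):
1. the first nipple has been turned a quarter turn clockwise (90 degrees within 11 degrees) (x of spoke_end1 in the frame of post1 between -0.018683 and -0.018317 m), for 0.2 s.
2. the second nipple has been turned a quarter turn clockwise (90 degrees within 11 degrees) (x of spoke_end2 in the frame of post2 between -0.018683 and -0.018317 m), for 0.2 s.
3. the third nipple has been turned a quarter turn clockwise (90 degrees within 11 degrees) (x of spoke_end3 in the frame of post3 between -0.018683 and -0.018317 m), for 0.2 s.
At the end, for the whole second after the job is handed in: All three nipples stand a quarter turn clockwise from their start (90 degrees within 11 degrees: each spoke end drawn 1.5 mm outward, within 0.18 mm) (all of step 1 and all of step 2 and all of step 3); the robot touches nothing.
It fails at once if a nipple overtightened: more than 18 degrees past its quarter turn (x of spoke_end1 in the frame of post1 above -0.0182 m or x of spoke_end2 in the frame of post2 above -0.0182 m or x of spoke_end3 in the frame of post3 above -0.0182 m).
It fails at once if a winged head let go part-way through its quarter turn (nipple between 23 and 69 degrees) ((x of spoke_end1 in the frame of post1 between -0.019617 and -0.01885 m and contact force between the fingers and wing1 below 0.01 N) or (x of spoke_end2 in the frame of post2 between -0.019617 and -0.01885 m and contact force between the fingers and wing2 below 0.01 N) or (x of spoke_end3 in the frame of post3 between -0.019617 and -0.01885 m and contact force between the fingers and wing3 below 0.01 N)).
It fails at once if a nipple turned by more than 23 degrees before the one ahead of it had its quarter turn ((x of spoke_end2 in the frame of post2 above -0.019617 m and x of spoke_end1 in the frame of post1 below -0.018683 m) or (x of spoke_end3 in the frame of post3 above -0.019617 m and x of spoke_end2 in the frame of post2 below -0.018683 m)).
It fails at once if the stand shoved sideways by more than 5 mm (about 20 N), or the rim pressed or struck with more than 20 N (distance of rim from where it was at the start of the episode above 0.005 m or contact force between any of the fingers, the arm and rim above 20 N).
It fails at once if a bystander moved by more than 20 mm (distance of any of tape_black, driver_blue, pliers, spool, board, marker from where it was at the start of the episode above 0.02 m).
It also fails if it takes over 72 s, if anything falls off the work surface, if the arm or the gripper's body presses on something with over 40 N, if the wrist force passes 120 N, or if a joint passes its speed limit or range.

ROBOT

A 6-joint arm with a two-finger parallel gripper is mounted at the origin on a cart in front of the work surface, level with it; the furniture and walls round the work are solid. World frame = base frame: x ahead of the robot, y to its left, z up, the work surface at z = 0. Lengths are in mm, angles in degrees, forces in N, time in s.
With the tool pointing down it reaches from about 300 to 850 mm from the base axis. Payload 4.2 kg.
Tool frame: the origin (TCP) lies midway between the tips of the shut fingers; the grasp point (between the pads) lies 19 mm behind it (env.grasp_offset is the distance from the TCP to the grasp point, in mm); z points along the fingers, y is the line along which they close (so a half turn about z gives the same grasp; the last joint's range is limited). The gripper opens to 91 mm and grips with 3 to 60 N. Pads are 32 mm wide; open, the fingers measure 118 mm over their backs; the gripper's body (76 mm by 178 mm) begins 60 mm behind the grasp point.
Start: joints at [67.093, 18.312, 89.639, -0, 72.044, -1.146], TCP at [213.176, 534.04, 213.976] pointing down, gripper open.
Joint ranges: [-177.97, 177.97], [-48.28, 115.42], [12.27, 149.76], [-77.06, 257.06], [2.81, 150.46], [-146.56, 146.56]. Speed limits (degrees/s): [147.25, 147.25, 180, 180, 180, 180].

INTERFACE

Orientations are given as [roll, pitch, yaw] about the fixed x, y, z axes, in that order (R = Rz(yaw) Ry(pitch) Rx(roll)).
In Python, from workcell import env, optics gives the robot as it stands. The module is installed in compiled form; this text tells all that it offers.
- The arm moves only by the tool send_rows, never from a script. Its argument "targets" is a list that holds one entry, the list of rows, each a list of 7 numbers: the turn, a rotation vector about the world's x, y, z scaled (see below), then the shift along the world's x, y, z scaled (see below), then the closure, from -1 (fully open) to 1 (shut). In form: [[[rx, ry, rz, x, y, z, gripper], ...]]. A call has 1 to 12 rows; each row shifts and turns the commanded pose from where the row before left it; what a row does not reach is not made up. The controller multiplies each number of a shift by 0.2 m and each number of a turn by pi/2 rad. A row lasts 1/10 s, in which the tool goes at most 50 mm and 8.59 degrees, less where a joint would pass 70% of its speed; a pose out of reach is approached as far as the arm can. A call with a number of a shift or a turn outside -1 to 1 is refused whole. A call with a gripper value outside its range is refused whole. The fingers move at their own pace and stop on an object; "grip_force" is the grip in N (left out, the last holds). Time passes only in rows, so rows that do not move let the fingers close. It gives the time, the measured TCP pose, the force, the opening and the grip force at its end, in the units of the state.
- env.state(): the state, without advancing time (a new reading comes with each control period).
- optics.grab_frame(name): name is "side" or "top" or "wrist"; returns (picture, depth): 480x640x3 uint8, red, green, blue; 480x640 float32, mm along the optical axis (not along the pixel's ray), 0 where there is no reading.
- optics.camera_info(name): a dict with "camera_matrix" (3x3 intrinsics, pixels), "R" (3x3) and "t" (3): a world point X has camera coordinates R X + t; the wrist camera has in their place "mount" (4x4, takes a point from camera to tool coordinates, whose origin is the TCP and whose axes are the flange's). Camera axes: x right, y down, z forward; pixel columns grow to the right and rows downward; lengths in mm; the calibration is good to about 2 mm. A picture is of the moment at which its call begins: read the wrist's pose just before it. camera_info takes no time and is no camera call.
- env.job_done(): hands the job in; it is judged then, once.
Trained networks look in the newest picture that a camera, given by its name, has taken for a name from the list of things; names that differ only in an ending like _2 or _b are one class to them, and where a whole thing is asked for, a point or a joint stands for the part that bears it (a point fixed in the world has none). Each returns a list of dicts, best first, with "conf" (0 to 1); they miss things now and then, are a little off and sometimes report something else, mostly with a low value. They report only what shows in the picture. A call takes as long as a camera call.
- optics.silhouettes(camera, name): "mask" (480x640 bool, what is visible of it) and "at" ([column, row] in pixels, amid what is visible of it).
- optics.place_of(camera, name): "at" ([column, row] in pixels: a listed point, or the origin of a listed thing).
The state is a dict: "time_s": time; "qpos": joint angles; "qvel": joint speeds; "effort": joint torques, N m; "ee_pos": TCP position; "ee_rot": TCP orientation; "force": force on the tool from outside, world axes, zero at the start; "torque": the same for the moment, N m; "gripper_width": finger opening in mm; "gripper_force": force on a finger pad.
Only numpy, scipy, OpenCV 4.12 (cv2) and the standard library are available. Lean on these libraries where they do the work, as an engineer would, in place of code of your own. Each camera call takes 0.05 s, during which the arm holds its last target. There are 200 camera calls.

## Working session

There is one attempt and no reset: what is moved stays moved. The work goes in short steps, Python scripts to look and compute and a tool call to move; the robot and the scene stay as the last step left them, time stands still between calls to the robot, and variables do not carry over. Pictures are saved under pics/ and viewed, at most 10 in all, crops included, and the job is handed in when it is done.

Besides the shell and the picture viewer there is one more tool, called after "Emit:" in YAML: its name, and indented under it one key for each argument. send_rows: Moves the arm, as the interface text tells. Its arguments: {"type":"object","properties":{"targets":{"type":"array"},"grip_force":{"type":"number"}},"required":["targets"]}

```bash
mkdir -p pics; cat > h.py <<'E'
import numpy as np, cv2
from workcell import env, optics
def world(name,px,depth=None,z=None):
    c=optics.camera_info(name);K=np.array(c["camera_matrix"]);R=np.array(c["R"]);t=np.array(c["t"])
    r=np.linalg.inv(K)@np.array([px[0],px[1],1.0]); 
    o=-R.T@t; d=R.T@r
    s=depth if z is None else (z-o[2])/d[2]
    return o+s*d
E
python3 - <<'E'
from h import *
print(env.state())
for n in("top","side"):
    im,d=optics.grab_frame(n); cv2.imwrite(f"pics/{n}0.png",im[:,:,::-1]); np.save(f"{n}d.npy",d)
    c=optics.camera_info(n); print(n,np.round(-np.array(c["R"]).T@c["t"]),np.round(c["camera_matrix"],1).tolist())
    for o,z in(("rim",30),("valve",30),("wing1",84),("wing2",84),("wing3",84),("tape_black",44),("post1",30),("spoke_end1",36)):
        for f in("place_of","silhouettes"):
            for r in getattr(optics,f)(n,o)[:4]:
                print(n,o,f[:3],round(r["conf"],2),np.round(r["at"]),np.round(world(n,r["at"],z=z)) )
E
```

```text
{'time_s': 0.0, 'qpos': array([ 6.70945065e+01,  1.83512830e+01,  8.97056718e+01, -1.02104652e-03,
        7.20438286e+01, -1.14623697e+00]), 'qvel': array([-0.03201378, -0.05214314,  0.07954957,  0.02500078,  0.02790267,
       -0.09130417]), 'effort': array([ 1.11510646e-03, -4.12468529e+01, -2.31974763e+01,  7.26637454e-02,
        4.58001543e-02, -1.46286066e-04]), 'ee_pos': array([212.96948191, 533.56678954, 213.12884712]), 'ee_rot': array([-1.79899217e+02, -1.04553399e-03,  1.58241058e+02]), 'force': array([ 0.37834784,  0.52348402, -0.67713127]), 'torque': array([-0.00601179,  0.04124787, -0.03313704]), 'gripper_force': 0.0, 'gripper_width': 91.22140014602898}
top [ 493. -100.  916.] [[445.5, 0.0, 312.8], [0.0, 445.5, 251.4], [0.0, 0.0, 1.0]]
top rim pla 0.24 [314. 253.] [ 608. -116.   30.]
top rim pla 0.23 [245. 261.] [587.  22.  30.]
top rim sil 0.68 [263. 313.] [486. -18.  30.]
top valve pla 0.39 [243. 285.] [539.  23.  30.]
top valve pla 0.28 [452. 249.] [ 624. -395.   30.]
top wing1 pla 0.7 [300. 325.] [466. -93.  84.]
top wing1 pla 0.58 [321. 248.] [ 612. -127.   84.]
to
[... 2333 characters left out ...]
 263.] [555. -62.  44.]
side tape_black sil 0.48 [345. 278.] [558.  -1.  44.]
side tape_black sil 0.41 [329. 277.] [587.  -4.  44.]
side tape_black sil 0.18 [401. 362.] [488. 232.  44.]
side post1 pla 0.83 [327. 294.] [588.  33.  30.]
side post1 pla 0.82 [392. 264.] [467. -90.  30.]
side post1 pla 0.78 [313. 254.] [ 624. -140.   30.]
side post1 pla 0.36 [311. 255.] [ 629. -135.   30.]
side post1 sil 0.88 [328. 278.] [590. -30.  30.]
side post1 sil 0.77 [392. 251.] [ 461. -156.   30.]
side post1 sil 0.69 [311. 238.] [ 636. -227.   30.]
side post1 sil 0.51 [346. 265.] [556. -87.  30.]
side spoke_end1 pla 0.43 [319. 258.] [ 610. -103.   36.]
side spoke_end1 pla 0.39 [381. 263.] [490. -80.  36.]
```

```bash
python3 - <<'E'
from h import *
a=cv2.imread("pics/top0.png")[200:380,190:390]; b=cv2.imread("pics/side0.png")[200:330,260:440]
a=cv2.resize(a,(600,540),interpolation=cv2.INTER_CUBIC);cv2.imwrite("pics/top0c.png",a)
b=cv2.resize(b,(720,520),interpolation=cv2.INTER_CUBIC);cv2.imwrite("pics/side0c.png",b)
# wing tops from depth
d=np.load("topd.npy"); ys,xs=np.mgrid[200:380,190:390]
P=np.array([world("top",(x,y),d[y,x]) for y,x in zip(ys.ravel(),xs.ravel())])
for c in((466,-93),(612,-127),(584,17)):
    m=(np.hypot(P[:,0]-c[0],P[:,1]-c[1])<35)&(P[:,2]>76)&(P[:,2]<92)
    if m.sum()<5: print(c,m.sum());continue
    print(c,m.sum(),P[m].mean(0).round(1),cv2.minAreaRect(P[m][:,:2].astype(np.float32)))
m=(P[:,2]>25)&(P[:,2]<35); print(m.sum(),P[m].min(0),P[m].max(0))
E
```

```text
Traceback (most recent call last):
  File "h.py", line 4, in world
    c=optics.camera_info(name);K=np.array(c["camera_matrix"]);R=np.array(c["R"]);t=np.array(c["t"])
ValueError: time passes only in moves, steps and waits
```

View pics/top0c.png

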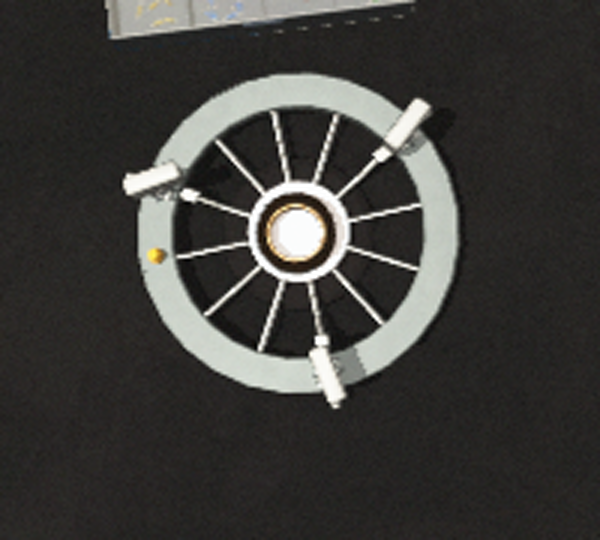

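View pics/side0.png

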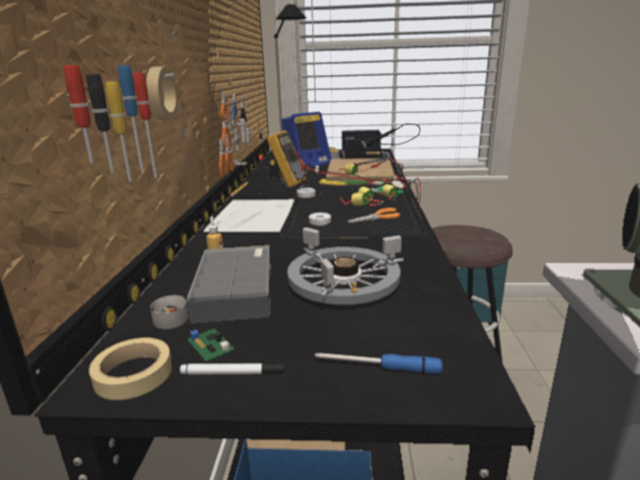

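The top crop shows the brass valve at full-picture pixel (242,285). Clockwise from it come wing 1 at about (241,260), wing 2 at (325,243) and wing 3 at (299,325). The side view confirms three upright blades on the rim.

```bash
cat >> h.py <<'E'
def cloud(name,d,T=None):
    c=optics.camera_info(name);K=np.array(c["camera_matrix"]);v,u=np.mgrid[0:480,0:640]
    r=np.stack([(u-K[0,2])/K[0,0],(v-K[1,2])/K[1,1],np.ones(u.shape)],-1)*d[...,None]
    if T is not None: return r@T[:3,:3].T+T[:3,3]
    R=np.array(c["R"]);return (r-np.array(c["t"]))@R
def wristT(s):
    from scipy.spatial.transform import Rotation as Ro
    T=np.eye(4);T[:3,:3]=Ro.from_euler("xyz",s["ee_rot"],degrees=True).as_matrix();T[:3,3]=s["ee_pos"]
    return T@np.array(optics.camera_info("wrist")["mount"])
def blade(P,c,lo=76,hi=92,r=30):
    m=(np.hypot(P[...,0]-c[0],P[...,1]-c[1])<r)&(P[...,2]>lo)&(P[...,2]<hi);Q=P[m]
    if len(Q)<10: return len(Q)
    (x,y),(w,h),a=cv2.minAreaRect(Q[:,:2].astype(np.float32))
    if w<h: a+=90
    e,V=np.linalg.eigh(np.cov(Q[:,:2].T)); v=V[:,1]
    return len(Q),np.round([x,y,max(w,h),min(w,h)],1),"rect",round(a%180,1),"pca",round(np.degrees(np.arctan2(v[1],v[0]))%180,1),"mean",Q.mean(0).round(1)
E
python3 - <<'E'
from h import *
P=cloud("top",np.load("topd.npy"))
for c in((584,20),(612,-127),(466,-93)): print(blade(P,c))
m=(P[...,2]>26)&(P[...,2]<34)&(np.hypot(P[...,0]-550,P[...,1]+68)<125);Q=P[m]
print(len(Q),cv2.minEnclosingCircle(Q[:,:2].astype(np.float32)))
print("tray z",P[205,240:300:15].round())
print(optics.camera_info("wrist"))
E
```

```text
(126, array([586.1,  24.5,  35.7,  12. ]), 'rect', 110.7, 'pca', np.float64(111.0), 'mean', array([585.8,  24.1,  82.5]))
(108, array([ 624. , -133.9,   32.3,   11.7]), 'rect', 144.2, 'pca', np.float64(144.2), 'mean', array([ 623.8, -133.8,   82.6]))
(123, array([467.5, -89.3,  35.4,  11.9]), 'rect', 23.7, 'pca', np.float64(24.5), 'mean', array([467.6, -89.3,  82.9]))
3172 ((559.803466796875, -66.5413589477539), 106.85440063476562)
tray z [[697.  34.  49.]
 [699.   5.  45.]
 [700. -25.  45.]
 [701. -55.  46.]]
{'camera_matrix': array([[347.58645594,   0.        , 318.19516281],
       [  0.        , 347.58645594, 240.96291838],
       [  0.        ,   0.        ,   1.        ]]), 'mount': array([[ 5.22344336e-04, -9.60275825e-01, -2.79052086e-01,
         7.91502370e+01],
       [ 9.99999594e-01,  2.96683656e-04,  8.50902012e-04,
        -8.82916454e-01],
       [-7.34310439e-04, -2.79052417e-01,  9.60275590e-01,
        -1.70328571e+02],
       [ 0.00000000e+00,  0.00000000e+00,  0.00000000e+00,
         1.00000000e+00]])}
```

Emit:
send_rows:
  targets:
    - [[0,0,-0.044,0.1435,-0.196,0,-1],[0,0,-0.044,0.1435,-0.196,0,-1],[0,0,-0.044,0.1435,-0.196,0,-1],[0,0,-0.044,0.1435,-0.196,0,-1],[0,0,-0.044,0.1435,-0.196,0,-1],[0,0,-0.044,0.1435,-0.196,0,-1],[0,0,-0.044,0.1435,-0.196,0,-1],[0,0,-0.044,0.1435,-0.196,0,-1],[0,0,-0.044,0.1435,-0.196,0,-1],[0,0,-0.044,0.1435,-0.196,0,-1],[0,0,-0.044,0.1435,-0.196,0,-1],[0,0,-0.044,0.1435,-0.196,0,-1]]

```text
time_s: 2.9
ee_pos: [558.5, 61.8, 214.2]
ee_rot: [180.0, -0.0, 110.5]
force: [0.0, 0.6, 0.7]
gripper_width: 90.9
gripper_force: 0.0
```

Emit:
send_rows:
  targets:
    - [[0,0,0,0.1435,-0.196,0,-1],[0,0,0,0,0,-0.1,-1],[0,0,0,0,0,-0.1,-1],[0,0,0,0,0,0,-1],[0,0,0,0,0,0,-1]]
  grip_force: 50

```text
time_s: 3.4
ee_pos: [586.3, 24.5, 174.2]
ee_rot: [-180.0, -0.0, 110.7]
force: [0.1, 0.4, 0.4]
gripper_width: 91.1
gripper_force: 0.0
```

```bash
cat > look.py <<'E'
from h import *
import sys
c=(float(sys.argv[1]),float(sys.argv[2]));s=env.state();T=wristT(s)
im,d=optics.grab_frame("wrist");cv2.imwrite(f"pics/{sys.argv[3]}.png",im[:,:,::-1]);np.save(sys.argv[3]+"d.npy",d)
print(round(s["time_s"],2),s["ee_pos"].round(1),s["ee_rot"].round(1),s["force"].round(1),s["torque"].round(2))
P=cloud("wrist",d,T);np.save(sys.argv[3]+"P.npy",P)
print(blade(P,c,74,94,32))
im,d=optics.grab_frame("top");print("top",blade(cloud("top",d),c))
E
python3 look.py 586 24.5 w1a
```

```text
3.4 [586.3  24.5 174.2] [-180.    -0.   110.7] [0.1 0.4 0.4] [-0.07  0.02 -0.01]
(655, array([587.6,  23.6,  36. ,  11.3]), 'rect', 111.0, 'pca', np.float64(111.5), 'mean', array([587.2,  25. ,  82.7]))
top 3
```

View pics/w1a.png

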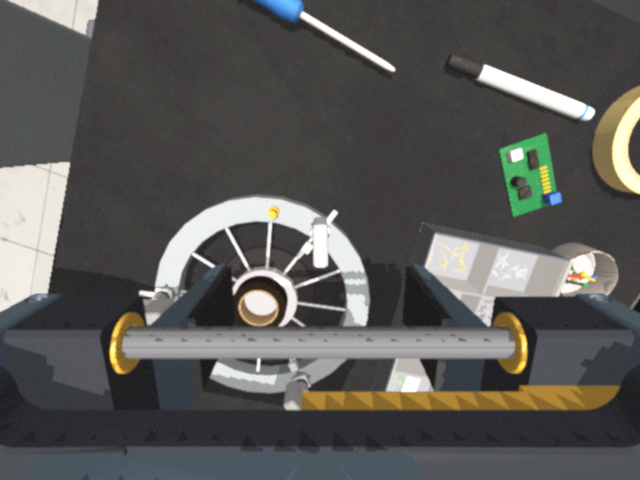

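The wrist view shows wing 1 at (320,243), lined up with the fingers. Its ear is at (335,215), so it has the right neighbour. I'll descend and grip.

Emit:
send_rows:
  targets:
    - [[0,0,0,0.002,0,-0.2,-1],[0,0,0,0,0,-0.2,-1],[0,0,0,0,0,-0.12,-1],[0,0,0,0,0,-0.08,-1],[0,0,0,0,0,0,0.3],[0,0,0,0,0,0,0.6],[0,0,0,0,0,0,0.6],[0,0,0,0,0,0,0.6]]
  grip_force: 20

```text
time_s: 4.3
ee_pos: [587.7, 24.5, 55.5]
ee_rot: [179.8, 0.1, 110.7]
force: [-0.1, 0.3, 0.3]
gripper_width: 62.3
gripper_force: 0.0
```

Emit:
send_rows:
  targets:
    - [[0,0,0,0,0,0,1],[0,0,0,0,0,0,1],[0,0,0,0,0,0,1],[0,0,0,0,0,0,1],[0,0,0,0,0,0,1],[0,0,0,0,0,0,1]]
  grip_force: 20

```text
time_s: 4.9
ee_pos: [586.7, 24.4, 54.0]
ee_rot: [180.0, -0.0, 110.7]
force: [0.2, 0.1, 0.3]
gripper_width: 14.1
gripper_force: 0.8
```

```bash
cat > st.py <<'E'
from h import *
s=env.state();print(round(s["time_s"],2),*[s[k].round(2) for k in("ee_pos","ee_rot","force","torque","effort","qpos")],round(s["gripper_width"],2),round(s["gripper_force"],1))
E
python3 st.py
```

```text
4.9 [586.7   24.45  53.96] [179.99  -0.   110.72] [0.2  0.14 0.34] [-0.05 -0.24  0.04] [-1.000e-02 -4.517e+01 -1.871e+01  3.000e-02  1.400e-01  1.000e-02] [ 1.2600e+00  2.7490e+01  1.0034e+02  1.0000e-02  5.2160e+01 -1.9460e+01] 14.14 0.8
```

Emit:
send_rows:
  targets:
    - [[0,0,0,0,0,0,1],[0,0,0,0,0,0,1],[0,0,0,0,0,0,1],[0,0,0,0,0,0,1],[0,0,0,0,0,0,1]]
  grip_force: 60

```text
time_s: 5.4
ee_pos: [587.0, 24.5, 54.1]
ee_rot: [180.0, 0.0, 110.7]
force: [1.6, 0.8, -1.1]
gripper_width: 11.6
gripper_force: 60.3
```

```bash
python3 st.py
```

```text
5.4 [586.97  24.5   54.07] [1.7996e+02 1.0000e-02 1.1072e+02] [ 1.62  0.76 -1.12] [ 0.13 -0.32  0.  ] [-4.200e-01 -4.512e+01 -1.777e+01 -1.500e-01  6.300e-01  2.000e-02] [ 1.2600e+00  2.7490e+01  1.0033e+02  1.0000e-02  5.2140e+01 -1.9460e+01] 11.58 60.3
```

Emit:
send_rows:
  targets:
    - [[0,0,-0.0556,0,0,0,1],[0,0,0,0,0,0,1]]

```text
time_s: 5.6
ee_pos: [587.0, 24.5, 54.1]
ee_rot: [180.0, 0.0, 105.7]
force: [2.1, 1.7, -0.5]
gripper_width: 11.8
gripper_force: 60.3
```

```bash
python3 st.py
```

```text
5.6 [586.98  24.54  54.06] [179.95   0.   105.71] [ 2.15  1.66 -0.5 ] [ 0.13 -0.36  0.02] [ -0.45 -45.12 -17.69  -0.18   0.67   0.36] [ 1.2700e+00  2.7490e+01  1.0033e+02  1.0000e-02  5.2140e+01 -1.4450e+01] 11.84 60.3
```

Emit:
send_rows:
  targets:
    - [[0,0,-0.0556,0,0,0,1],[0,0,0,0,0,0,1]]

```text
time_s: 5.8
ee_pos: [587.0, 24.5, 54.1]
ee_rot: [180.0, -0.0, 100.8]
force: [1.9, 1.1, -0.2]
gripper_width: 11.7
gripper_force: 60.3
```

```bash
python3 st.py
```

```text
5.8 [586.97  24.52  54.06] [179.95  -0.   100.8 ] [ 1.88  1.05 -0.18] [ 0.16 -0.4  -0.01] [ -0.51 -45.1  -17.57  -0.21   0.74   0.36] [ 1.2700e+00  2.7490e+01  1.0033e+02  1.0000e-02  5.2140e+01 -9.5400e+00] 11.66 60.3
```

Emit:
send_rows:
  targets:
    - [[0,0,-0.0556,0,0,0,1],[0,0,0,0,0,0,1]]

```text
time_s: 6.0
ee_pos: [587.0, 24.5, 54.1]
ee_rot: [180.0, -0.0, 95.9]
force: [1.9, 1.0, -0.7]
gripper_width: 11.8
gripper_force: 60.3
```

```bash
python3 st.py
```

```text
6.0 [586.98  24.51  54.08] [179.95  -0.    95.85] [ 1.95  1.01 -0.74] [ 0.16 -0.44 -0.02] [ -0.56 -45.08 -17.45  -0.24   0.81   0.36] [ 1.2600e+00  2.7490e+01  1.0033e+02  1.0000e-02  5.2140e+01 -4.5900e+00] 11.75 60.3
```

Emit:
send_rows:
  targets:
    - [[0,0,-0.0556,0,0,0,1],[0,0,0,0,0,0,1]]

```text
time_s: 6.2
ee_pos: [587.0, 24.5, 54.1]
ee_rot: [180.0, -0.0, 90.9]
force: [2.7, 0.8, -0.6]
gripper_width: 11.5
gripper_force: 60.3
```

```bash
python3 st.py
```

```text
6.2 [586.99  24.52  54.1 ] [ 1.7995e+02 -1.0000e-02  9.0880e+01] [ 2.67  0.84 -0.56] [ 0.16 -0.41  0.  ] [ -0.61 -45.06 -17.32  -0.26   0.87   0.35] [1.2700e+00 2.7480e+01 1.0033e+02 1.0000e-02 5.2140e+01 3.8000e-01] 11.5 60.3
```

Emit:
send_rows:
  targets:
    - [[0,0,-0.0556,0,0,0,1],[0,0,0,0,0,0,1]]

```text
time_s: 6.4
ee_pos: [587.0, 24.5, 54.1]
ee_rot: [180.0, -0.0, 85.9]
force: [3.0, 1.2, -0.5]
gripper_width: 11.5
gripper_force: 60.3
```

```bash
python3 st.py
```

```text
6.4 [587.01  24.5   54.09] [ 1.7995e+02 -1.0000e-02  8.5900e+01] [ 3.04  1.23 -0.47] [ 0.16 -0.49 -0.01] [ -0.64 -45.03 -17.19  -0.27   0.94   0.35] [1.2600e+00 2.7490e+01 1.0032e+02 1.0000e-02 5.2140e+01 5.3600e+00] 11.49 60.3
```

Emit:
send_rows:
  targets:
    - [[0,0,-0.0556,0,0,0,1],[0,0,0,0,0,0,1]]

```text
time_s: 6.6
ee_pos: [587.0, 24.5, 54.1]
ee_rot: [180.0, -0.0, 80.9]
force: [3.6, 1.5, -0.2]
gripper_width: 11.7
gripper_force: 60.3
```

```bash
python3 st.py
```

```text
6.6 [586.96  24.49  54.06] [ 1.7996e+02 -1.0000e-02  8.0910e+01] [ 3.64  1.47 -0.25] [ 0.21 -0.54 -0.01] [ -0.65 -45.01 -17.07  -0.28   1.01   0.35] [1.2600e+00 2.7490e+01 1.0033e+02 1.0000e-02 5.2150e+01 1.0350e+01] 11.65 60.3
```

Emit:
send_rows:
  targets:
    - [[0,0,-0.0556,0,0,0,1],[0,0,0,0,0,0,1]]

```text
time_s: 6.8
ee_pos: [587.5, 24.3, 54.2]
ee_rot: [179.9, 0.0, 76.0]
force: [3.3, 0.5, -1.5]
gripper_width: 11.4
gripper_force: 60.3
```

```bash
python3 st.py
```

```text
6.8 [587.51  24.32  54.19] [179.88   0.    76.01] [ 3.26  0.52 -1.55] [ 0.23 -0.63  0.42] [ -0.99 -45.27 -16.66   0.     1.27   0.78] [ 1.270e+00  2.749e+01  1.003e+02 -4.000e-02  5.210e+01  1.528e+01] 11.4 60.3
```

Emit:
send_rows:
  targets:
    - [[0,0,-0.0556,0,0,0,1],[0,0,0,0,0,0,1]]

```text
time_s: 7.0
ee_pos: [587.4, 24.4, 54.2]
ee_rot: [179.9, -0.0, 71.0]
force: [4.5, 0.5, 0.0]
gripper_width: 11.9
gripper_force: 60.3
```

```bash
python3 st.py
```

```text
7.0 [587.36  24.37  54.16] [ 1.7991e+02 -1.0000e-02  7.0980e+01] [4.53 0.49 0.05] [ 0.16 -0.8   0.47] [ -0.89 -45.18 -16.35   0.11   1.51   0.81] [ 1.2700e+00  2.7490e+01  1.0031e+02 -3.0000e-02  5.2110e+01  2.0310e+01] 11.88 60.3
```

Emit:
send_rows:
  targets:
    - [[0,0,-0.0556,0,0,0,1],[0,0,0,0,0,0,1]]

```text
time_s: 7.2
ee_pos: [587.3, 24.4, 54.1]
ee_rot: [179.9, -0.0, 66.0]
force: [5.2, 0.3, -0.6]
gripper_width: 11.6
gripper_force: 60.3
```

```bash
python3 st.py
```

```text
7.2 [587.28  24.39  54.15] [ 1.7992e+02 -2.0000e-02  6.5950e+01] [ 5.19  0.26 -0.62] [ 0.15 -0.9   0.47] [ -0.82 -45.13 -16.12   0.15   1.64   0.82] [ 1.2700e+00  2.7490e+01  1.0031e+02 -2.0000e-02  5.2120e+01  2.5330e+01] 11.62 60.3
```

Emit:
send_rows:
  targets:
    - [[0,0,-0.0556,0,0,0,1],[0,0,0,0,0,0,1]]

```text
time_s: 7.4
ee_pos: [587.3, 24.4, 54.2]
ee_rot: [179.9, -0.0, 60.9]
force: [5.3, 0.9, -0.5]
gripper_width: 11.9
gripper_force: 60.3
```

```bash
python3 st.py
```

```text
7.4 [587.3   24.37  54.17] [ 1.7992e+02 -3.0000e-02  6.0920e+01] [ 5.3   0.91 -0.54] [ 0.11 -0.94  0.44] [ -0.76 -45.13 -16.     0.17   1.71   0.8 ] [ 1.2600e+00  2.7490e+01  1.0031e+02 -2.0000e-02  5.2120e+01  3.0360e+01] 11.92 60.3
```

Emit:
send_rows:
  targets:
    - [[0,0,-0.0556,0,0,0,1],[0,0,0,0,0,0,1]]

```text
time_s: 7.6
ee_pos: [587.3, 24.3, 54.2]
ee_rot: [179.9, -0.0, 55.9]
force: [5.2, 0.0, -0.4]
gripper_width: 11.1
gripper_force: 60.3
```

```bash
python3 st.py
```

```text
7.6 [587.33  24.35  54.19] [ 1.7992e+02 -4.0000e-02  5.5900e+01] [ 5.23  0.01 -0.36] [ 0.1  -0.95  0.43] [ -0.7  -45.14 -15.94   0.19   1.75   0.8 ] [ 1.2600e+00  2.7480e+01  1.0031e+02 -2.0000e-02  5.2120e+01  3.5380e+01] 11.14 60.3
```

Emit:
send_rows:
  targets:
    - [[0,0,-0.0624,0,0,0,1],[0,0,-0.0624,0,0,0,1],[0,0,-0.0624,0,0,0,1],[0,0,-0.0624,0,0,0,1],[0,0,-0.0624,0,0,0,1],[0,0,-0.0624,0,0,0,1],[0,0,-0.0624,0,0,0,1],[0,0,-0.0624,0,0,0,1],[0,0,-0.0624,0,0,0,1],[0,0,-0.0624,0,0,0,1],[0,0,-0.0624,0,0,0,1],[0,0,-0.0624,0,0,0,1]]

```text
time_s: 8.8
ee_pos: [587.7, 23.7, 54.2]
ee_rot: [179.9, -0.1, -11.6]
force: [5.7, -1.0, -0.8]
gripper_width: 11.7
gripper_force: 60.3
```

Emit:
send_rows:
  targets:
    - [[0,0,0,0,0,0,1],[0,0,0,0,0,0,1]]

```text
time_s: 9.0
ee_pos: [587.4, 23.8, 54.1]
ee_rot: [180.0, -0.1, -11.4]
force: [4.8, -0.2, -0.1]
gripper_width: 11.9
gripper_force: 60.3
```

```bash
python3 st.py; python3 - <<'E'
from h import *
im,_=optics.grab_frame("side");cv2.imwrite("pics/s1.png",cv2.resize(im[200:330,260:440,::-1],(720,520),interpolation=2))
E
```

```text
9.0 [587.4   23.8   54.12] [ 1.7995e+02 -1.0000e-01 -1.1430e+01] [ 4.82 -0.17 -0.06] [-0.23 -1.02  0.38] [  0.44 -45.33 -15.84   0.59   1.83   0.41] [ 1.2400e+00  2.7490e+01  1.0031e+02 -9.0000e-02  5.2110e+01  1.0272e+02] 11.94 60.3
```

Emit:
send_rows:
  targets:
    - [[0,0,0,0,0,0,-1],[0,0,0,0,0,0,-1],[0,0,0,0,0,0,-1],[0,0,0,0,0,0,-1],[0,0,0,0,0,0.1,-1],[0,0,0,0,0,0.25,-1],[0,0,0,0,0,0.25,-1],[0,0,0,0,0,0,-1],[0,0,0,0,0,0,-1]]

```text
time_s: 9.95
ee_pos: [586.9, 24.5, 175.3]
ee_rot: [-180.0, -0.1, -11.7]
force: [-0.7, -0.3, -0.6]
gripper_width: 80.7
gripper_force: 0.0
```

```bash
python3 look.py 586 24.5 w1b; python3 - <<'E'
import cv2
a=cv2.imread("pics/w1b.png")[150:330,200:440];cv2.imwrite("pics/w1bc.png",cv2.resize(a,(800,600),interpolation=2))
E
```

```text
9.95 [586.9  24.5 175.3] [-1.80e+02 -1.00e-01 -1.17e+01] [-0.7 -0.3 -0.6] [-0.06  0.2   0.01]
(655, array([588.8,  22.8,  35.1,  11.2]), 'rect', 168.4, 'pca', np.float64(168.9), 'mean', array([589.9,  22.4,  82.9]))
top (85, array([586.8,  24.3,  34.3,  12.1]), 'rect', 169.5, 'pca', np.float64(170.6), 'mean', array([590.9,  23.2,  82.4]))
```

View pics/w1bc.png

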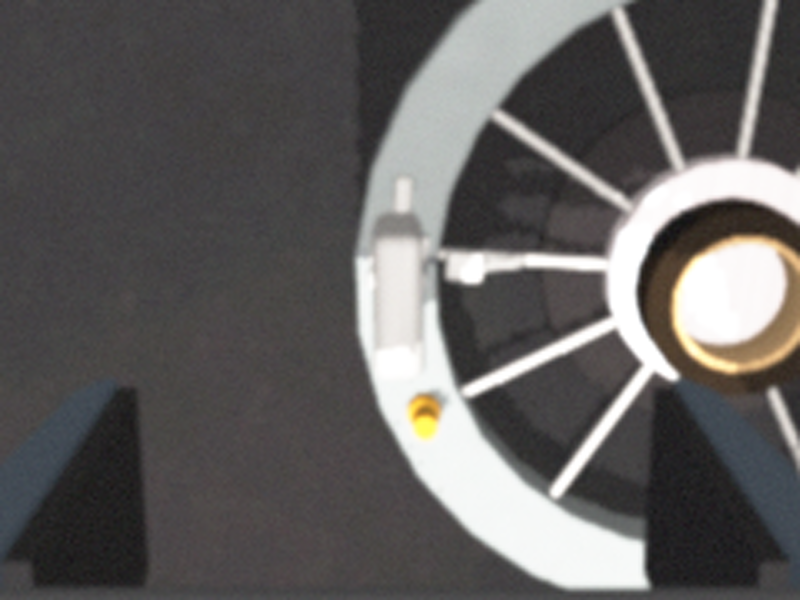

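```bash
cat > ear.py <<'E'
from h import *
def pt(px,z,T):
    K=np.array(optics.camera_info("wrist")["camera_matrix"]);d=T[:3,:3]@np.linalg.inv(K)@[px[0],px[1],1.];o=T[:3,3]
    return (o+(z-o[2])/d[2]*d)[:2]
E
python3 - <<'E'
from ear import *
T=wristT(env.state())
f=lambda x,y:(200+x*.3,150+y*.3)
for n,p,z in(("eartip",(403,178),35),("earbase",(403,208),35),("spoke",(470,252),36),("spokehub",(607,263),30),("valvetop",(427,400),46)): print(n,pt(f(*p),z,T).round(1))
P=np.load("w1bP.npy")
Q=P[(P[...,2]>26)&(P[...,2]<33)&(np.hypot(P[...,0]-560,P[...,1]+66)<120)][:,:2]
r=np.hypot(*(Q-[560,-66.5]).T);print(len(Q),r.min(),r.max())
from scipy.optimize import least_squares
# outer edge: farthest per angle bin
a=np.degrees(np.arctan2(Q[:,1]+66.5,Q[:,0]-560)).astype(int)//3
E_=np.array([Q[a==k][r[a==k].argmax()] for k in np.unique(a) if (a==k).sum()>20])
s=least_squares(lambda c:np.hypot(*(E_-c).T)-107,[560,-66],loss="soft_l1");print("centre",s.x,np.abs(s.fun).mean(),len(E_))
E
```

```text
eartip [608.1  16.5]
earbase [600.1  18.1]
spoke [584.6   2.7]
spokehub [572.3 -34.2]
valvetop [548.6  22. ]
12033 4.252267215955569 116.60743260304119
centre [561.77382707 -68.54688481] 2.537008348093432 105
```

The crop shows the ear pointing straight up from blade 1 at crop (403,190), perpendicular to its spoke. The nipple has turned about 85 to 92°, within tolerance. Next is wing 2.

Emit:
send_rows:
  targets:
    - [[0,0,0.0912,0.01,-0.0418,0,-1],[0,0,0.0912,0.01,-0.0418,0,-1],[0,0,0.0912,0.01,-0.0418,0,-1],[0,0,0.0912,0.01,-0.0418,0,-1],[0,0,0.0912,0.01,-0.0418,0,-1],[0,0,0.0912,0.01,-0.0418,0,-1],[0,0,0.0912,0.01,-0.0418,0,-1],[0,0,0.0912,0.01,-0.0418,0,-1],[0,0,0.0912,0.01,-0.0418,0,-1],[0,0,0.0912,0.01,-0.0418,0,-1]]

```text
time_s: 11.05
ee_pos: [605.5, -59.3, 171.6]
ee_rot: [-179.7, 0.1, 70.7]
force: [1.0, 0.4, 0.1]
gripper_width: 91.4
gripper_force: 0.0
```

Emit:
send_rows:
  targets:
    - [[0,0,0.0912,0.01,-0.0418,0,-1],[0,0,0.0912,0.01,-0.0418,0,-1],[0,0,0.0912,0.01,-0.0418,0,-1],[0,0,0.0912,0.01,-0.0418,0,-1],[0,0,0.0912,0.01,-0.0418,0,-1],[0,0,0.0912,0.01,-0.0418,0,-1],[0,0,0.0912,0.01,-0.0418,0,-1],[0,0,0.0912,0.01,-0.0418,0,-1],[0,0,0.0912,0.01,-0.0418,0,-1],[0,0,0,0,0,0,-1],[0,0,0,0,0,0,-1]]

```text
time_s: 12.15
ee_pos: [623.9, -134.1, 172.3]
ee_rot: [-179.9, -0.2, 144.0]
force: [0.1, -0.1, -0.9]
gripper_width: 90.8
gripper_force: 0.0
```

```bash
python3 look.py 625 -134.5 w2a; python3 st.py
```

```text
12.15 [ 623.9 -134.1  172.3] [-179.9   -0.2  144. ] [ 0.1 -0.1 -0.9] [-0.01  0.01  0.03]
(656, array([ 626.3, -136. ,   35.2,   11.2]), 'rect', 144.2, 'pca', np.float64(144.0), 'mean', array([ 625.6, -135.4,   82.6]))
top (23, array([ 613.5, -126.2,   11.2,    6. ]), 'rect', 51.9, 'pca', np.float64(52.6), 'mean', array([ 613.3, -126.2,   82.1]))
12.25 [ 624.16 -133.87  173.07] [-1.7997e+02 -1.1000e-01  1.4414e+02] [ 0.9  -0.41  0.81] [-0.01 -0.05 -0.01] [-1.900e-01 -4.734e+01 -2.279e+01 -1.000e-02  9.000e-02  1.000e-02] [-1.315e+01  2.556e+01  8.432e+01  2.000e-02  7.023e+01 -6.729e+01] 91.19 0.0
```

Emit:
send_rows:
  targets:
    - [[0,0,0,0.009,-0.008,-0.2,-1],[0,0,0,0,0,-0.2,-1],[0,0,0,0,0,-0.115,0.3],[0,0,0,0,0,-0.08,0.6],[0,0,0,0,0,0,0.6],[0,0,0,0,0,0,0.6],[0,0,0,0,0,0,0.6],[0,0,0,0,0,0,1]]
  grip_force: 20

```text
time_s: 13.05
ee_pos: [627.3, -136.1, 56.4]
ee_rot: [179.9, 0.1, 144.2]
force: [-1.0, 0.6, -0.1]
gripper_width: 46.4
gripper_force: 0.0
```

Emit:
send_rows:
  targets:
    - [[0,0,0,0,0,0,1],[0,0,0,0,0,0,1],[0,0,0,0,0,0,1],[0,0,0,0,0,0,1],[0,0,0,0,0,0,1],[0,0,0,0,0,0,1]]

```text
time_s: 13.65
ee_pos: [626.6, -135.9, 55.0]
ee_rot: [180.0, 0.0, 144.2]
force: [-0.2, 0.4, 0.2]
gripper_width: 11.7
gripper_force: 20.0
```

Emit:
send_rows:
  targets:
    - [[0,0,0,0,0,0,1],[0,0,0,0,0,0,1],[0,0,0,0,0,0,1],[0,0,0,0,0,0,1]]
  grip_force: 60

```text
time_s: 14.05
ee_pos: [626.5, -136.0, 55.0]
ee_rot: [180.0, 0.0, 144.2]
force: [0.4, 0.6, 0.3]
gripper_width: 11.4
gripper_force: 60.0
```

```bash
python3 st.py
```

```text
14.05 [ 626.54 -135.97   54.99] [179.99   0.   144.23] [0.35 0.62 0.33] [ 0.04 -0.13  0.08] [-3.900e-01 -4.945e+01 -1.945e+01 -2.000e-01  1.800e-01 -1.000e-02] [-1.328e+01  3.152e+01  9.249e+01  1.000e-02  5.598e+01 -6.752e+01] 11.44 60.0
```

Gripped with almost no side force. Now I'll turn in 5° steps to feel for the bite.

Emit:
send_rows:
  targets:
    - [[0,0,-0.0556,0,0,0,1],[0,0,0,0,0,0,1]]

```text
time_s: 14.25
ee_pos: [626.6, -135.9, 55.0]
ee_rot: [180.0, 0.0, 139.2]
force: [0.7, 0.6, 0.3]
gripper_width: 11.8
gripper_force: 60.0
```

```bash
python3 st.py
```

```text
14.25 [ 626.56 -135.95   54.99] [179.98   0.   139.23] [0.73 0.61 0.28] [ 0.12 -0.07 -0.02] [ -0.43 -49.45 -19.42  -0.2    0.19   0.36] [-1.328e+01  3.152e+01  9.249e+01  1.000e-02  5.598e+01 -6.252e+01] 11.77 60.0
```

Emit:
send_rows:
  targets:
    - [[0,0,-0.0556,0,0,0,1],[0,0,0,0,0,0,1]]

```text
time_s: 14.45
ee_pos: [626.6, -136.0, 55.0]
ee_rot: [180.0, 0.0, 134.3]
force: [0.7, 0.7, 0.1]
gripper_width: 11.8
gripper_force: 60.0
```

```bash
python3 st.py
```

```text
14.45 [ 626.59 -135.96   55.02] [1.7998e+02 1.0000e-02 1.3432e+02] [0.68 0.73 0.13] [ 0.12 -0.15 -0.01] [ -0.5  -49.44 -19.39  -0.23   0.21   0.36] [-1.328e+01  3.152e+01  9.249e+01  1.000e-02  5.598e+01 -5.760e+01] 11.78 60.0
```

Emit:
send_rows:
  targets:
    - [[0,0,-0.0556,0,0,0,1],[0,0,0,0,0,0,1]]

```text
time_s: 14.65
ee_pos: [626.5, -136.0, 55.0]
ee_rot: [180.0, 0.0, 129.4]
force: [1.4, -0.5, 1.0]
gripper_width: 12.0
gripper_force: 60.0
```

```bash
python3 st.py
```

```text
14.65 [ 626.52 -135.98   54.99] [1.7999e+02 1.0000e-02 1.2939e+02] [ 1.38 -0.47  1.01] [ 0.05 -0.05  0.03] [ -0.43 -49.38 -19.41  -0.1    0.17   0.44] [-13.27  31.52  92.49   0.    55.98 -52.67] 11.97 60.0
```

Emit:
send_rows:
  targets:
    - [[0,0,-0.0556,0,0,0,1],[0,0,0,0,0,0,1]]

```text
time_s: 14.85
ee_pos: [626.3, -136.2, 55.0]
ee_rot: [-180.0, 0.0, 124.5]
force: [-0.2, 0.0, 1.0]
gripper_width: 11.5
gripper_force: 60.0
```

```bash
python3 st.py
```

```text
14.85 [ 626.35 -136.18   54.99] [-1.7997e+02  2.0000e-02  1.2448e+02] [-0.2   0.02  1.  ] [-0.09  0.05  0.44] [ -0.66 -49.28 -19.46   0.17   0.1    0.77] [-1.328e+01  3.152e+01  9.250e+01 -4.000e-02  5.599e+01 -4.773e+01] 11.5 60.0
```

Emit:
send_rows:
  targets:
    - [[0,0,-0.0556,0,0,0,1],[0,0,0,0,0,0,1]]

```text
time_s: 15.05
ee_pos: [626.4, -136.1, 55.0]
ee_rot: [-180.0, 0.0, 119.5]
force: [1.6, -0.7, 0.8]
gripper_width: 11.7
gripper_force: 60.0
```

```bash
python3 st.py
```

```text
15.05 [ 626.37 -136.12   54.96] [-1.7998e+02  1.0000e-02  1.1947e+02] [ 1.62 -0.7   0.83] [-0.11  0.07  0.47] [ -0.5  -49.31 -19.52   0.26   0.07   0.79] [-1.328e+01  3.152e+01  9.250e+01 -3.000e-02  5.599e+01 -4.273e+01] 11.74 60.0
```

Emit:
send_rows:
  targets:
    - [[0,0,-0.0556,0,0,0,1],[0,0,0,0,0,0,1]]

```text
time_s: 15.25
ee_pos: [626.4, -136.1, 55.0]
ee_rot: [-180.0, 0.0, 114.5]
force: [0.1, -1.0, -0.2]
gripper_width: 12.0
gripper_force: 60.0
```

```bash
python3 st.py
```

```text
15.25 [ 626.44 -136.07   54.99] [-1.8000e+02  1.0000e-02  1.1445e+02] [ 0.07 -1.02 -0.21] [-0.13  0.07  0.45] [ -0.46 -49.32 -19.53   0.29   0.07   0.79] [-1.328e+01  3.152e+01  9.250e+01 -1.000e-02  5.598e+01 -3.772e+01] 12.05 60.0
```

Emit:
send_rows:
  targets:
    - [[0,0,-0.0556,0,0,0,1],[0,0,0,0,0,0,1]]

```text
time_s: 15.45
ee_pos: [626.5, -136.0, 55.0]
ee_rot: [180.0, 0.0, 109.4]
force: [-0.5, -0.3, 0.4]
gripper_width: 11.5
gripper_force: 60.0
```

```bash
python3 st.py
```

```text
15.45 [ 626.49 -136.05   54.97] [1.8000e+02 1.0000e-02 1.0944e+02] [-0.53 -0.3   0.43] [-0.08  0.05  0.46] [ -0.44 -49.33 -19.52   0.3    0.08   0.79] [-13.28  31.52  92.49  -0.    55.98 -32.72] 11.47 60.0
```

Emit:
send_rows:
  targets:
    - [[0,0,-0.0556,0,0,0,1],[0,0,0,0,0,0,1]]

```text
time_s: 15.65
ee_pos: [626.5, -136.0, 55.0]
ee_rot: [180.0, 0.0, 104.4]
force: [-0.2, -0.2, 0.2]
gripper_width: 11.9
gripper_force: 60.0
```

```bash
python3 st.py
```

```text
15.65 [ 626.52 -136.     54.98] [179.99   0.   104.43] [-0.19 -0.18  0.17] [-0.12  0.08  0.46] [ -0.44 -49.34 -19.49   0.31   0.09   0.79] [-13.28  31.52  92.49   0.    55.98 -27.71] 11.91 60.0
```

Emit:
send_rows:
  targets:
    - [[0,0,-0.061,0,0,0,1],[0,0,-0.061,0,0,0,1],[0,0,-0.061,0,0,0,1],[0,0,-0.061,0,0,0,1],[0,0,-0.061,0,0,0,1],[0,0,-0.061,0,0,0,1],[0,0,-0.061,0,0,0,1],[0,0,-0.061,0,0,0,1],[0,0,-0.061,0,0,0,1],[0,0,-0.061,0,0,0,1],[0,0,-0.061,0,0,0,1],[0,0,-0.061,0,0,0,1]]

```text
time_s: 16.85
ee_pos: [626.9, -136.3, 55.1]
ee_rot: [179.9, -0.0, 38.4]
force: [0.9, -0.2, 0.7]
gripper_width: 12.0
gripper_force: 60.0
```

Emit:
send_rows:
  targets:
    - [[0,0,0,0,0,0,1],[0,0,0,0,0,0,1],[0,0,0,0,0,0,1]]

```text
time_s: 17.15
ee_pos: [626.9, -136.1, 55.1]
ee_rot: [179.9, -0.0, 38.5]
force: [1.9, -0.4, 0.2]
gripper_width: 11.4
gripper_force: 60.0
```

Emit:
send_rows:
  targets:
    - [[0,0,0,0,0,0,-1],[0,0,0,0,0,0,-1],[0,0,0,0,0,0,-1],[0,0,0,0,0,0,-1],[0,0,0,0,0,0.1,-1],[0,0,0,0,0,0.25,-1],[0,0,0,0,0,0.25,-1],[0,0,0,0,0,0,-1],[0,0,0,0,0,0,-1]]

```text
time_s: 18.05
ee_pos: [627.0, -136.1, 176.5]
ee_rot: [179.9, -0.1, 38.3]
force: [0.4, 0.6, -0.9]
gripper_width: 80.6
gripper_force: 0.0
```

```bash
python3 look.py 626 -135 w2b; python3 - <<'E'
import cv2
a=cv2.imread("pics/w2b.png")[150:330,200:440];cv2.imwrite("pics/w2bc.png",cv2.resize(a,(800,600),interpolation=2))
E
```

```text
18.05 [ 627.  -136.1  176.5] [ 1.799e+02 -1.000e-01  3.830e+01] [ 0.4  0.6 -0.9] [-0.08  0.13  0.02]
(661, array([ 627.9, -136.3,   35.2,   12. ]), 'rect', 38.9, 'pca', np.float64(40.3), 'mean', array([ 628.8, -135.8,   82.6]))
top 0
```

View pics/w2bc.png

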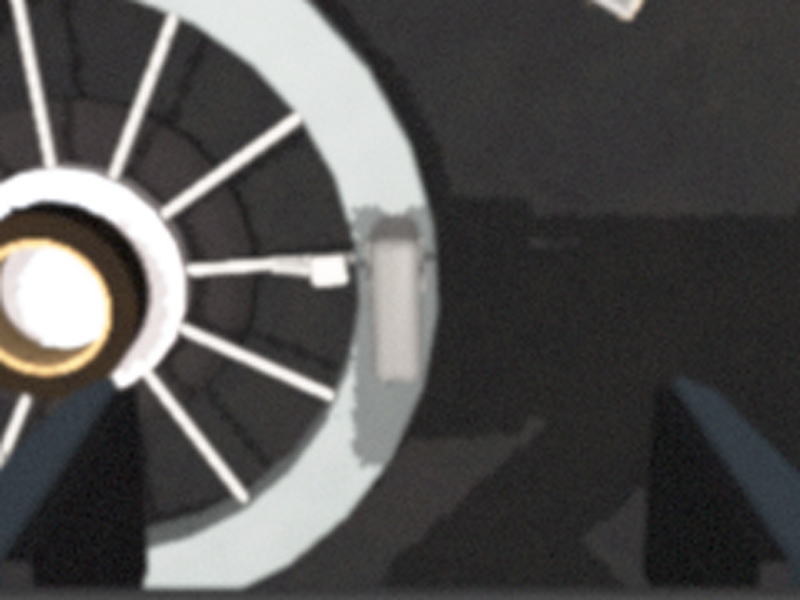

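The crop shows blade 2 at (395,310) with its ear hidden beneath it. I'll shift along the blade to look at the ear before starting wing 3.

Emit:
send_rows:
  targets:
    - [[0,0,0,-0.155,-0.123,0,-1],[0,0,0,-0.155,-0.123,0,-1],[0,0,0,-0.155,-0.123,0,-1],[0,0,0,0,0,0,-1],[0,0,0,0,0,0,-1]]

```text
time_s: 18.65
ee_pos: [532.6, -209.9, 173.6]
ee_rot: [-179.9, 0.0, 38.2]
force: [0.4, 1.0, -0.1]
gripper_width: 90.8
gripper_force: 0.0
```

```bash
python3 look.py 626 -135 w2c; python3 - <<'E'
import cv2
a=cv2.imread("pics/w2c.png")[0:180,200:440];cv2.imwrite("pics/w2cc.png",cv2.resize(a,(800,600),interpolation=2))
E
```

```text
18.65 [ 532.6 -209.9  173.6] [-179.9    0.    38.2] [ 0.4  1.  -0.1] [-0.1   0.17  0.03]
(961, array([ 627.5, -136.6,   36.4,   11.9]), 'rect', 40.1, 'pca', np.float64(39.5), 'mean', array([ 627.3, -136.8,   82.9]))
top (119, array([ 625.4, -134.9,   35.6,   12.3]), 'rect', 40.1, 'pca', np.float64(40.2), 'mean', array([ 624.9, -134.9,   82.4]))
```

View pics/w2cc.png

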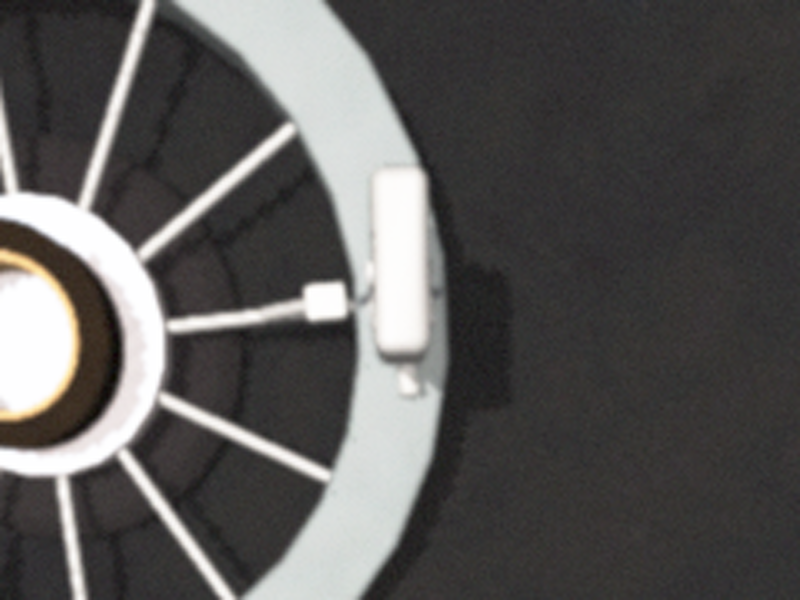

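The ear of wing 2 shows at crop (411,382), below the blade and roughly square to the spoke.

```bash
python3 - <<'E'
from ear import *
T=wristT(env.state());f=lambda x,y:(200+x*.3,y*.3)
a=pt(f(401,262),84,T)
for p in((411,390),(409,378)):
    e=pt(f(*p),35,T);
    for c in(a,np.array([626.6,-136.])): d=e-c;print(e.round(1),c.round(1),np.hypot(*d).round(1),np.degrees(np.arctan2(d[1],d[0])).round(1)%360,"want",313.8-90)
s=pt(f(345,302),36,T);h=pt(f(310,303),36,T);print(s,h,np.degrees(np.arctan2(*(s-h)[::-1])))
s=env.state();print(s["ee_pos"],s["ee_rot"],s["time_s"])
E
```

```text
[ 612.5 -152.5] [ 628.1 -136.7] 22.2 225.4 want 223.8
[ 612.5 -152.5] [ 626.6 -136. ] 21.7 229.6 want 223.8
[ 614.5 -150.3] [ 628.1 -136.7] 19.3 224.9 want 223.8
[ 614.5 -150.3] [ 626.6 -136. ] 18.8 229.7 want 223.8
[ 618.37765755 -127.04340365] [ 612.84818848 -120.42286551] -50.131389896119146
[ 533.89543461 -209.2222248   174.0537735 ] [-1.79929058e+02  1.00117545e-02  3.83446289e+01] 18.75
```

Emit:
send_rows:
  targets:
    - [[0,0,0.0923,-0.01635,0.0298,0,-1],[0,0,0.0923,-0.01635,0.0298,0,-1],[0,0,0.0923,-0.01635,0.0298,0,-1],[0,0,0.0923,-0.01635,0.0298,0,-1],[0,0,0.0923,-0.01635,0.0298,0,-1],[0,0,0.0923,-0.01635,0.0298,0,-1],[0,0,0.0923,-0.01635,0.0298,0,-1],[0,0,0.0923,-0.01635,0.0298,0,-1],[0,0,0.0923,-0.01635,0.0298,0,-1],[0,0,0.0923,-0.01635,0.0298,0,-1]]

```text
time_s: 19.75
ee_pos: [501.5, -148.9, 174.4]
ee_rot: [-180.0, -0.0, 121.8]
force: [-1.1, -0.1, -0.1]
gripper_width: 91.0
gripper_force: 0.0
```

Emit:
send_rows:
  targets:
    - [[0,0,0.0923,-0.01635,0.0298,0,-1],[0,0,0.0923,-0.01635,0.0298,0,-1],[0,0,0.0923,-0.01635,0.0298,0,-1],[0,0,0.0923,-0.01635,0.0298,0,-1],[0,0,0.0923,-0.01635,0.0298,0,-1],[0,0,0.0923,-0.01635,0.0298,0,-1],[0,0,0.0923,-0.01635,0.0298,0,-1],[0,0,0.0923,-0.01635,0.0298,0,-1],[0,0,0.0923,-0.01635,0.0298,0,-1],[0,0,0.0923,-0.01635,0.0298,0,-1],[0,0,0,0,0,0,-1],[0,0,0,0,0,0,-1]]

```text
time_s: 20.95
ee_pos: [468.7, -90.0, 174.7]
ee_rot: [180.0, -0.0, -155.6]
force: [1.2, 0.6, -0.2]
gripper_width: 90.9
gripper_force: 0.0
```

```bash
python3 look.py 468 -89.5 w3a; python3 st.py
```

```text
20.95 [468.7 -90.  174.7] [ 180.    -0.  -155.6] [ 1.2  0.6 -0.2] [0.09 0.02 0.01]
(667, array([468.4, -90.7,  36.3,  11.3]), 'rect', 24.2, 'pca', np.float64(24.3), 'mean', array([467.1, -91.4,  82.7]))
top 0
21.05 [468.55 -90.44 174.82] [ 179.99   -0.   -155.62] [0.32 0.48 1.09] [0.05 0.11 0.  ] [ 1.600e-01 -3.283e+01 -2.152e+01 -6.000e-02  4.000e-02  1.000e-02] [ -12.31   11.31  105.43    0.     63.26 -126.69] 91.12 0.0
```

Emit:
send_rows:
  targets:
    - [[0,0,0,0,-0.001,-0.2,-1],[0,0,0,0,0,-0.2,-1],[0,0,0,0,0,-0.12,0.3],[0,0,0,0,0,-0.08,0.6],[0,0,0,0,0,0,0.6],[0,0,0,0,0,0,0.6],[0,0,0,0,0,0,0.6],[0,0,0,0,0,0,1]]
  grip_force: 20

```text
time_s: 21.85
ee_pos: [469.0, -91.0, 56.1]
ee_rot: [-179.9, 0.1, -155.6]
force: [-0.4, -0.4, 0.1]
gripper_width: 45.9
gripper_force: 0.0
```

Emit:
send_rows:
  targets:
    - [[0,0,0,0,0,0,1],[0,0,0,0,0,0,1],[0,0,0,0,0,0,1],[0,0,0,0,0,0,1],[0,0,0,0,0,0,1],[0,0,0,0,0,0,1]]

```text
time_s: 22.45
ee_pos: [468.1, -90.8, 55.0]
ee_rot: [180.0, 0.0, -155.5]
force: [-0.2, 0.7, 0.3]
gripper_width: 11.9
gripper_force: 20.0
```

Emit:
send_rows:
  targets:
    - [[0,0,0,0,0,0,1],[0,0,0,0,0,0,1],[0,0,0,0,0,0,1],[0,0,0,0,0,0,1]]
  grip_force: 60

```text
time_s: 22.85
ee_pos: [468.1, -90.8, 55.0]
ee_rot: [180.0, 0.0, -155.5]
force: [-0.1, -0.3, 1.5]
gripper_width: 11.8
gripper_force: 60.0
```

```bash
python3 st.py
```

```text
22.85 [468.09 -90.82  54.99] [ 180.      0.   -155.54] [-0.05 -0.27  1.51] [ 0.03 -0.   -0.04] [ 3.000e-02 -3.545e+01 -1.665e+01 -4.000e-02  6.000e-02  0.000e+00] [-1.2370e+01  1.9230e+01  1.1490e+02  1.0000e-02  4.5870e+01 -1.2683e+02] 11.78 60.0
```

Emit:
send_rows:
  targets:
    - [[0,0,-0.0556,0,0,0,1],[0,0,0,0,0,0,1]]

```text
time_s: 23.05
ee_pos: [468.1, -90.8, 55.0]
ee_rot: [180.0, 0.0, -160.5]
force: [-0.1, -0.5, 1.0]
gripper_width: 12.2
gripper_force: 60.0
```

```bash
python3 st.py
```

```text
23.05 [468.07 -90.78  55.  ] [ 179.99    0.   -160.54] [-0.13 -0.48  0.96] [ 0.07 -0.    0.02] [-1.000e-02 -3.542e+01 -1.664e+01 -7.000e-02  6.000e-02  3.600e-01] [-1.2360e+01  1.9230e+01  1.1490e+02  1.0000e-02  4.5870e+01 -1.2183e+02] 12.2 60.0
```

Emit:
send_rows:
  targets:
    - [[0,0,-0.0556,0,0,0,1],[0,0,0,0,0,0,1]]

```text
time_s: 23.25
ee_pos: [468.1, -90.7, 55.0]
ee_rot: [180.0, -0.0, -165.5]
force: [-0.0, 0.6, 0.4]
gripper_width: 11.8
gripper_force: 60.0
```

```bash
python3 st.py
```

```text
23.25 [468.06 -90.74  54.96] [ 179.99   -0.   -165.46] [-0.02  0.58  0.45] [ 0.06  0.06 -0.04] [ -0.09 -35.4  -16.66  -0.11   0.04   0.36] [-1.2360e+01  1.9230e+01  1.1490e+02  1.0000e-02  4.5870e+01 -1.1691e+02] 11.77 60.0
```

Emit:
send_rows:
  targets:
    - [[0,0,-0.0556,0,0,0,1],[0,0,0,0,0,0,1]]

```text
time_s: 23.45
ee_pos: [468.1, -90.7, 55.0]
ee_rot: [180.0, 0.0, -170.4]
force: [-0.3, 1.1, 0.6]
gripper_width: 11.5
gripper_force: 60.0
```

```bash
python3 st.py
```

```text
23.45 [468.06 -90.72  54.97] [ 179.99    0.   -170.41] [-0.25  1.06  0.59] [ 0.1   0.01 -0.01] [-1.700e-01 -3.540e+01 -1.668e+01 -1.500e-01  3.000e-02  3.500e-01] [-1.2360e+01  1.9230e+01  1.1490e+02  2.0000e-02  4.5870e+01 -1.1197e+02] 11.51 60.0
```

Emit:
send_rows:
  targets:
    - [[0,0,-0.0556,0,0,0,1],[0,0,0,0,0,0,1]]

```text
time_s: 23.65
ee_pos: [468.0, -90.7, 55.0]
ee_rot: [180.0, -0.0, -175.4]
force: [1.7, 0.6, 0.1]
gripper_width: 11.5
gripper_force: 60.0
```

```bash
python3 st.py
```

```text
23.65 [468.04 -90.71  54.97] [ 179.98   -0.   -175.37] [1.74 0.6  0.12] [ 0.2   0.02 -0.06] [-2.700e-01 -3.539e+01 -1.671e+01 -2.000e-01  2.000e-02  3.500e-01] [-1.236e+01  1.923e+01  1.149e+02  2.000e-02  4.588e+01 -1.070e+02] 11.53 60.0
```

Emit:
send_rows:
  targets:
    - [[0,0,-0.0556,0,0,0,1],[0,0,0,0,0,0,1]]

```text
time_s: 23.85
ee_pos: [468.1, -90.7, 55.0]
ee_rot: [180.0, -0.0, 179.6]
force: [0.1, 0.9, 0.5]
gripper_width: 12.1
gripper_force: 60.0
```

```bash
python3 st.py
```

```text
23.85 [468.06 -90.7   54.96] [179.99  -0.   179.65] [0.14 0.88 0.54] [ 0.23 -0.01  0.01] [-3.700e-01 -3.540e+01 -1.673e+01 -2.500e-01  1.000e-02  3.500e-01] [-1.2360e+01  1.9230e+01  1.1491e+02  2.0000e-02  4.5870e+01 -1.0202e+02] 12.05 60.0
```

Emit:
send_rows:
  targets:
    - [[0,0,-0.0556,0,0,0,1],[0,0,0,0,0,0,1]]

```text
time_s: 24.05
ee_pos: [467.9, -90.4, 54.9]
ee_rot: [180.0, -0.0, 174.7]
force: [0.7, 1.1, 1.5]
gripper_width: 12.1
gripper_force: 60.0
```

```bash
python3 st.py
```

```text
24.05 [467.9  -90.44  54.91] [ 1.7998e+02 -3.0000e-02  1.7473e+02] [0.71 1.06 1.54] [0.46 0.   0.45] [ -1.43 -35.31 -16.85  -0.27  -0.05   0.75] [-1.2340e+01  1.9230e+01  1.1491e+02  3.0000e-02  4.5890e+01 -9.7090e+01] 12.09 60.0
```

Emit:
send_rows:
  targets:
    - [[0,0,-0.0556,0,0,0,1],[0,0,0,0,0,0,1]]

```text
time_s: 24.25
ee_pos: [468.0, -90.5, 54.9]
ee_rot: [180.0, -0.0, 169.7]
force: [0.2, 3.0, 0.2]
gripper_width: 11.7
gripper_force: 60.0
```

```bash
python3 st.py
```

```text
24.25 [467.95 -90.48  54.93] [ 1.7998e+02 -2.0000e-02  1.6971e+02] [0.19 2.96 0.18] [ 0.67 -0.06  0.44] [ -1.68 -35.36 -16.92  -0.4   -0.11   0.79] [-1.2340e+01  1.9230e+01  1.1491e+02  2.0000e-02  4.5880e+01 -9.2060e+01] 11.71 60.0
```

Emit:
send_rows:
  targets:
    - [[0,0,-0.0556,0,0,0,1],[0,0,0,0,0,0,1]]

```text
time_s: 24.45
ee_pos: [468.0, -90.5, 54.9]
ee_rot: [180.0, -0.0, 164.7]
force: [-0.6, 3.1, 1.1]
gripper_width: 11.8
gripper_force: 60.0
```

```bash
python3 st.py
```

```text
24.45 [467.98 -90.54  54.93] [ 1.7998e+02 -2.0000e-02  1.6469e+02] [-0.59  3.06  1.1 ] [ 0.7  -0.05  0.44] [ -1.85 -35.4  -16.97  -0.49  -0.13   0.79] [-1.2350e+01  1.9230e+01  1.1491e+02  3.0000e-02  4.5880e+01 -8.7050e+01] 11.76 60.0
```

Emit:
send_rows:
  targets:
    - [[0,0,-0.0727,0,0,0,1],[0,0,-0.0727,0,0,0,1],[0,0,-0.0727,0,0,0,1],[0,0,-0.0727,0,0,0,1],[0,0,-0.0727,0,0,0,1],[0,0,-0.0727,0,0,0,1],[0,0,-0.0727,0,0,0,1],[0,0,-0.0727,0,0,0,1],[0,0,-0.0727,0,0,0,1],[0,0,-0.0727,0,0,0,1],[0,0,-0.0727,0,0,0,1],[0,0,-0.0727,0,0,0,1]]

```text
time_s: 25.65
ee_pos: [468.8, -90.2, 55.0]
ee_rot: [179.9, -0.1, 86.0]
force: [2.1, 5.5, -0.5]
gripper_width: 12.1
gripper_force: 60.0
```

Emit:
send_rows:
  targets:
    - [[0,0,0,0,0,0,1],[0,0,0,0,0,0,1],[0,0,0,0,0,0,1]]

```text
time_s: 25.95
ee_pos: [468.9, -90.4, 55.0]
ee_rot: [179.9, -0.0, 86.1]
force: [1.4, 5.0, -1.1]
gripper_width: 11.7
gripper_force: 60.0
```

Emit:
send_rows:
  targets:
    - [[0,0,0,0,0,0,-1],[0,0,0,0,0,0,-1],[0,0,0,0,0,0,-1],[0,0,0,0,0,0,-1],[0,0,0,0,0,0.1,-1],[0,0,0,0,0,0.25,-1],[0,0,0,0,0,0.25,-1],[0,0,0,0,0,0,-1],[0,0,0,0,0,0,-1]]

```text
time_s: 26.85
ee_pos: [468.5, -91.1, 176.0]
ee_rot: [179.8, 0.0, 85.9]
force: [-0.4, -0.6, -1.5]
gripper_width: 81.1
gripper_force: 0.0
```

```bash
python3 look.py 468 -90 w3b; python3 - <<'E'
import cv2
a=cv2.imread("pics/w3b.png")[150:330,200:440];cv2.imwrite("pics/w3bc.png",cv2.resize(a,(800,600),interpolation=2))
E
```

```text
26.85 [468.5 -91.1 176. ] [179.8   0.   85.9] [-0.4 -0.6 -1.5] [-0.07  0.08 -0.01]
(653, array([469.2, -90.1,  35.5,  11.3]), 'rect', 86.2, 'pca', np.float64(86.6), 'mean', array([469.4, -88.7,  82.6]))
top 0
```

View pics/w3bc.png

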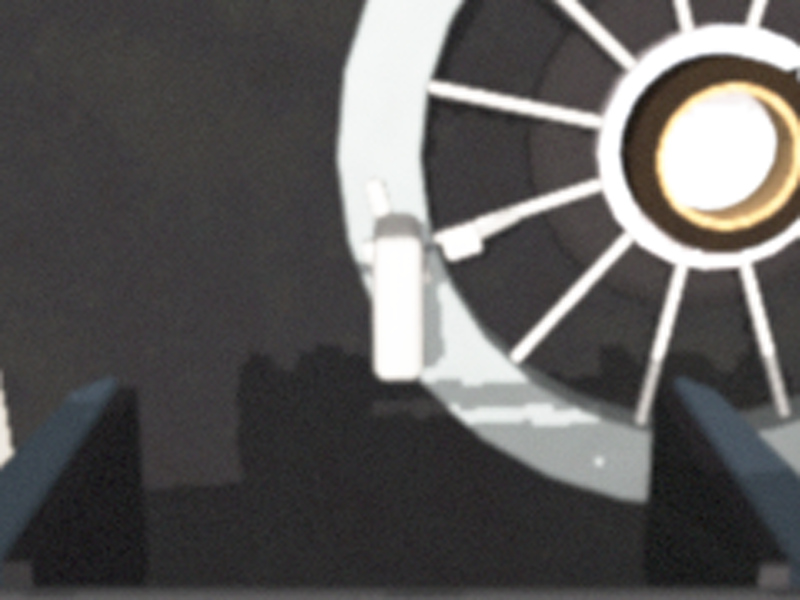

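The ear of wing 3 shows from crop (376,183) to (384,212), with its spoke at the same tilt, so they are roughly square to each other. I'll measure the angle.

```bash
python3 - <<'E'
from ear import *
T=wristT(env.state());f=lambda x,y:(200+x*.3,150+y*.3)
a=np.array([469.2,-90.1]);e=pt(f(375,181),35,T);b=pt(f(384,212),35,T)
an=lambda d:np.degrees(np.arctan2(d[1],d[0])).round(1)
print(e,b,an(e-a),np.hypot(*(e-a)),an(b-a),an(e-b),"want 103.8; spoke outward:",an(pt(f(465,240),33,T)-pt(f(600,184),33,T)))
E
```

```text
[462.80074641 -67.34638578] [464.59978188 -75.99948487] 105.7 23.636357723218126 108.1 101.7 want 103.8; spoke outward: -160.8
```

```bash
python3 -c "
from h import *
print(env.job_done())"
```

```text
the job is handed in; nothing more can be done
None
```

The job is handed in: the three nipples were turned in clockwise order, each in one pull after its bite, and each measures about 90° (within roughly 5°). I saw no sign of the stand or the bystanders being disturbed; hand-in returned no verdict.

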